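Park the wooden engine under the shelf tier

TASK

Park the wooden train engine in the open compartment under the shelf's lower tier: set it on the plywood sill and slide it in nose first, until the front of its tall cab stops against the edge of the tier, then let go of it, standing straight on its wheels. Leave the carriage where it is and do not knock the piggy bank.

Things in the scene. Friction and masses are not known exactly. Their poses are not given: they have to be found in the camera images.
- engine: Loose wooden engine, 0.14-0.28 kg, wheels fixed (it slides). Rear: tall cab, block 50 mm long, 46 wide, top 92 high, flat parallel sides above 24: grip here. Ahead of it a low boiler (44 high) with chimney (56 high). 50 wide over wheels. Origin: on the ground under the cab's middle; x to the nose (120 ahead; rear end 25 behind), z up. Starts left or right of the sill, nose roughly to the shelf.
- carriage: Wooden carriage of the same wood, a bystander: loose, 125 mm long, 50 wide, 64 high, an even block with small windows and a flat dark roof, no cab or chimney. Origin: on the ground under its middle, x along its length. Starts on the other side of the sill from the engine.
- mouth (a point): Mid mouth of the fixed compartment, on the ground under the tier's front edge; x points in, z up. Inside: 80 mm wide, 188 deep, 68 high (cab stays out: home = engine origin 25 before this point); tier top 84 high. Floor and plywood sill level with table; sill reaches 70 out between curbs 10 high, 12 wide. Open door, 62 high, folded back at +y, 70 to 200 from the middle, up to 55 out.
- piggy: White ceramic piggy bank, a bystander, loose: 121 mm long, 84 wide, 98 high, standing on the tier on the +y side of the mouth, 100 mm or more to the side of its middle, snout 50 mm or more behind the tier's front edge. Origin under its middle, x away from the snout.
There are look-alikes about, which are no part of the job. Leave any orange or turquoise look-alike of the engine alone.

How it is judged:
By the outcome, as a careful person would: the job done as asked, in the order asked, and still so for the second after the job is handed in, with the robot touching nothing.
It also fails if it takes over 38 s, if anything falls off the work surface, if the arm or the gripper's body presses on something with over 40 N, if the wrist force passes 120 N, or if a joint passes its speed limit or range.

ROBOT

A 6-joint arm with a two-finger parallel gripper is mounted at the origin on the work surface. World frame = base frame: x ahead of the robot, y to its left, z up, the work surface at z = 0. Lengths are in m, angles in degrees, forces in N, time in s.
With the tool pointing down it reaches from about 0.4 to 0.825 m from the base axis. Payload 7 kg.
Tool frame: the origin (TCP) lies midway between the tips of the shut fingers; the grasp point (between the pads) lies 19 mm behind it; z points along the fingers, y is the direction in which the jaws open and shut (so a half turn about z gives the same grasp; the last joint's range is limited). The gripper opens to 88 mm and grips with 3 to 60 N. Pads are 19 mm wide; open, the fingers measure 130 mm over their backs; the gripper's body (78 mm by 193 mm) begins 47 mm behind the grasp point.
Start: joints at [90.132, 20.546, 0.682, 0, -70.136, -16.507], TCP at [0.19, 0.648, 0.227] pointing down, gripper open.
Joint ranges: [-176.03, 176.03], [-82.01, 121.73], [-58.28, 71.71], [-173.87, 95.51], [-174.79, -0.11], [-173.66, 173.66]. Speed limits (degrees/s): [136.94, 136.94, 172.46, 180, 180, 180].

INTERFACE

Orientations are given as a 3x3 rotation matrix whose columns are the frame's x, y, z axes.
In Python, from rig import robot gives the robot as it stands. Calls block until the motion is done:
- robot.goto(position, orientation): joint-space move of the TCP to a pose.
- robot.servo_line(position, ori=None, speed=0.15): straight line of the TCP; ori=None keeps the orientation; speed is the mean speed in m/s.
- robot.movej(angles): joint-space move.
- robot.move_gripper(opening): opening from 0.0 (shut) to 1.0 (fully open); the grip force is fixed at half the most; returns when the fingers have stopped.
- robot.dwell(seconds).
- robot.ik(position, orientation): joint angles nearest the present ones, or None.
- robot.grab_frame(name): name is "scene" or "top"; returns (picture, depth): 384x512x3 uint8, red, green, blue; 384x512 float32, m along the optical axis (not along the pixel's ray), 0 where there is no reading.
- robot.camera_info(name): a dict with "vfov" (degrees; the focal length in pixels is half the picture's height over the tangent of half this angle, whatever the lens; pixels are square), "cx", "cy" (the principal point, pixels), "k1" (the pictures are not rectified: a ray, as slopes to the right and down, at radius r is drawn at 1 + k1 r^2 times it, then the intrinsics apply), "view" (4x4, takes a point from world to camera coordinates). Camera axes: x right, y down, z forward; pixel columns grow to the right and rows downward; lengths in m; the calibration is good to about 2 mm. A picture is of the moment at which its call begins. camera_info takes no time and is no camera call.
A pose or a line that the arm cannot do raises robot.Unreachable and nothing moves.
- robot.job_done(): hands the job in, once; it reports no verdict.
Readings, each from a call of its own:
- robot.read_t(): time.
- robot.read_qpos(): joint angles.
- robot.read_qvel(): joint speeds.
- robot.read_effort(): joint torques, N m.
- robot.read_position(): TCP position.
- robot.read_tcp_rot(): TCP orientation.
- robot.read_force(): force on the tool from outside, world axes, zero at the start.
- robot.read_ft_torque(): the same for the moment, N m.
- robot.read_grip_width(): opening from 0.0 (shut) to 1.0 (fully open).
Only numpy, scipy, OpenCV 4.12 (cv2) and the standard library are available. Lean on these libraries where they do the work, as an engineer would, in place of code of your own. Each camera call takes 0.05 s, during which the arm holds its last target. There are 200 camera calls.

## Working session

There is one attempt and no reset: what is moved stays moved. The work goes in short steps, each a Python script; the robot and the scene stay as the last script left them, time stands still between calls to the robot, and variables do not carry over. Pictures are saved under pics/ and viewed, about 8 in all and at most 12, crops included, and the job is handed in when it is done.

```bash
mkdir -p pics; ls; cat > h.py <<'E'
import numpy as np, cv2, pickle
from rig import robot
def snap(n,fn=None):
    im,d=robot.grab_frame(n)
    if fn: cv2.imwrite('pics/'+fn,im[:,:,::-1]); np.savez('pics/'+fn[:-4]+'.npz',im=im,d=d)
    return im,d
def K(n):
    c=robot.camera_info(n); f=192/np.tan(np.radians(c['vfov']/2)); return c,f
def rays(n,uv):
    c,f=K(n); uv=np.asarray(uv,float).reshape(-1,2)
    p=(uv-[c['cx'],c['cy']])/f; q=p.copy()
    for _ in range(30): q=p/(1+c['k1']*(q**2).sum(1,keepdims=True))
    V=np.array(c['view']); R=V[:3,:3]; o=-R.T@V[:3,3]
    return o,np.c_[q,np.ones(len(q))]@R
def onplane(n,uv,z):
    o,r=rays(n,uv); return o+r*((z-o[2])/r[:,2])[:,None]
def cloud(n,d):
    v,u=np.mgrid[:384,:512]; o,r=rays(n,np.c_[u.ravel(),v.ravel()])
    P=o+r*d.ravel()[:,None]; P[d.ravel()<=0]=np.nan
    return P.reshape(384,512,3)
def proj(n,P):
    c,f=K(n); V=np.array(c['view']); q=np.atleast_2d(P)@V[:3,:3].T+V[:3,3]; s=q[:,:2]/q[:,2:]
    return s*(1+c['k1']*(s**2).sum(1,keepdims=True))*f+[c['cx'],c['cy']]
E
python3 - <<'E'
from h import *
a,_=snap('scene','scene0.png'); b,_=snap('top','top0.png')
cv2.imwrite('pics/s0.png',cv2.resize(a[:,:,::-1],(800,600)));cv2.imwrite('pics/t0.png',cv2.resize(b[:,:,::-1],(800,600)))
for n in('scene','top'): print(robot.camera_info(n))
E
```

```text
pics
{'vfov': 43.8974534276485, 'cx': 256.58258275812847, 'cy': 201.06062015105093, 'k1': -0.18661190188957943, 'view': array([[-0.72478932,  0.68895883, -0.00402199,  0.32677366],
       [ 0.55839041,  0.58399086, -0.58919846, -0.27499895],
       [-0.40358468, -0.42929059, -0.80797834,  1.69886938],
       [ 0.        ,  0.        ,  0.        ,  1.        ]])}
{'vfov': 49.935565126073584, 'cx': 250.71587296771276, 'cy': 197.91783089912994, 'k1': -0.1044302934253007, 'view': array([[-2.16526189e-02, -9.99765089e-01,  9.65281911e-04,
         8.47499168e-02],
       [-9.96935974e-01,  2.15187369e-02, -7.52037769e-02,
         5.30266244e-01],
       [ 7.51653390e-02, -2.59068298e-03, -9.97167719e-01,
         1.18302670e+00],
       [ 0.00000000e+00,  0.00000000e+00,  0.00000000e+00,
         1.00000000e+00]])}
```

View pics/s0.png

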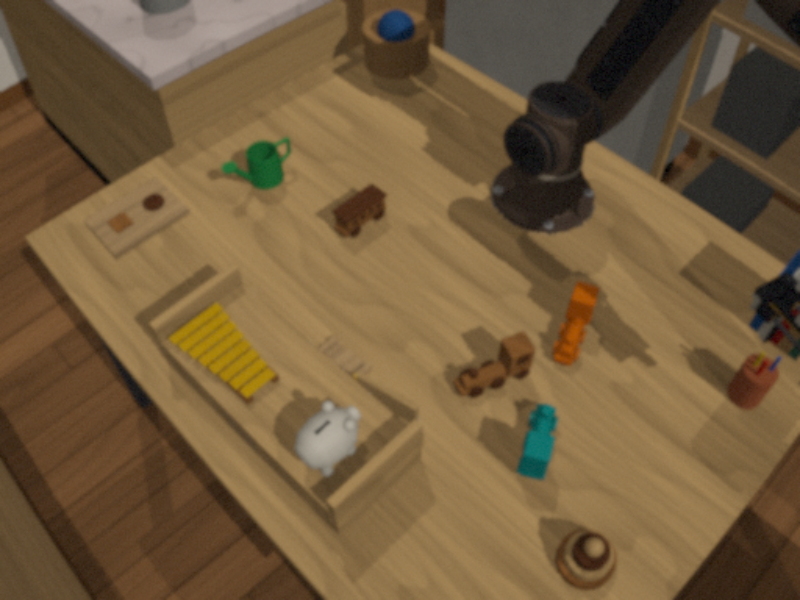

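View pics/t0.png

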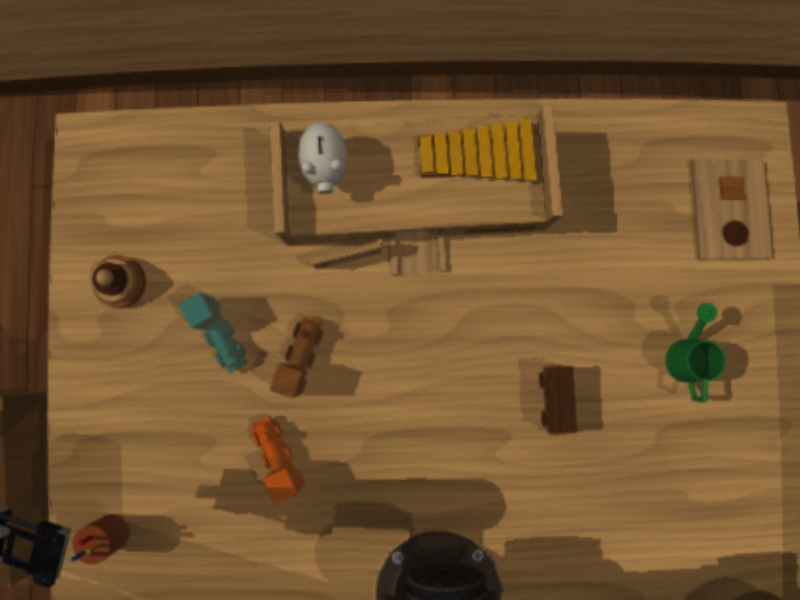

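The top view (800-wide pixels) shows four train-like things:
- **Brown engine, (297,357):** has a tall cab at the bottom and its nose toward the shelf. It fits the description.
- **Orange (278,460) and turquoise (213,333):** look-alikes, to be left alone.
- **Dark flat-roofed block (560,400):** the carriage.

The sill is at (420,252), the open door at (350,253), and the piggy at (322,157). Next I'll confirm with a crop and measure.

```bash
python3 - <<'E'
from h import *
t=np.load('pics/top0.npz'); s=np.load('pics/scene0.npz')
def crop(im,x0,y0,w,h,W,H): return cv2.resize(im[y0:y0+h,x0:x0+w,::-1],(W,H),interpolation=cv2.INTER_CUBIC)
A=crop(t['im'],165,190,60,75,400,500)
B=crop(t['im'],190,130,120,60,800,400)
C=crop(s['im'],280,205,75,60,400,320)
top=np.zeros((500,800,3),np.uint8); top[:, :400]=A; top[:320,400:]=C
cv2.imwrite('pics/c1.png',cv2.resize(np.vstack([top,B]),(533,600))if 0 else cv2.resize(np.vstack([top,B]),(533,600)))
for n,d in(('top',t),('scene',s)):
    P=cloud(n,d['d']); np.save('pics/P_'+n,P)
    im=d['im']; hsv=cv2.cvtColor(im,cv2.COLOR_RGB2HSV)
    tab=P[(abs(P[...,2])<.02)][:,2]; print(n,'table z',np.nanmedian(tab),np.nanstd(tab))
    # engine region by world box
    ctr=onplane('top',[297*.64,357*.64],.04)[0]; 
    m=(np.hypot(P[...,0]-ctr[0],P[...,1]-ctr[1])<.11)&(P[...,2]>.015)
    print(ctr, m.sum())
    mm=m&(P[...,2]>.082); 
    k,l,st,ce=cv2.connectedComponentsWithStats(mm.astype(np.uint8))
    for i in range(1,k):
        if st[i,4]>20: q=P[l==i]; print('tall',st[i],q.mean(0),np.median(hsv[l==i],0),cv2.minAreaRect(q[:,:2].astype(np.float32)*1000))
# tier front edge from top cloud
P=np.load('pics/P_top.npy')
for v in range(128,184,4): print(v,[ '%.3f,%.3f,%.3f'%tuple(P[v,u]) for u in (200,225,250,270,285,300,330)])
E
```

```text
top table z 0.0005194045186607266 0.0034996348834136328
[0.44656107 0.24861077 0.04      ] 923
tall [173 233  21  22 299] [0.40675621 0.26147685 0.0917995 ] [ 13. 179. 102.] ((406.9985656738281, 261.9865417480469), (44.56050491333008, 49.47545623779297), 71.18262481689453)
scene table z 0.0006215318677671444 0.00409393290200587
[0.44656107 0.24861077 0.04      ] 1033
tall [321 212  22  19 263] [0.4114382  0.26744367 0.09218173] [ 15. 168. 119.] ((408.5518798828125, 266.6997985839844), (44.70729064941406, 52.38087844848633), 69.99839782714844)
128 ['0.727,0.212,0.085', '0.726,0.141,0.083', '0.724,0.071,0.085', '0.723,0.015,0.081', '0.722,-0.027,0.085', '0.720,-0.069,0.088', '0.719,-0.154,0.086']
132 ['0.716,0.212,0.084', '0.714,0.142,0.083', '0.713,0.071,0.082', '0.711,0.015,0.083', '0.710,-0.027,0.084', '0.709,-0.069,0.085', '0.708,-0.153,0.088']
136 ['0.704,0.212,0.085', '0.703,0.142,0.083', '0.702,0.072,0.081', '0.699,0.016,0.086', '0.701,-0.027,0.077', '0.698,-0.068,0.086', '0.697,-0.153,0.083']
140 ['0.693,0.212,0.083', '0.691,0.142,0.083', '0.689,0.072,0.086', '0.688,0.016,0.085
[... 935 characters left out ...]
1', '0.633,-0.031,0.001', '0.632,-0.076,0.002', '0.631,-0.167,-0.003']
168 ['0.617,0.215,0.063', '0.624,0.148,0.003', '0.622,0.073,0.009', '0.622,0.014,-0.002', '0.621,-0.031,0.002', '0.619,-0.076,0.004', '0.617,-0.165,0.005']
172 ['0.614,0.223,0.000', '0.612,0.148,0.005', '0.609,0.074,0.011', '0.609,0.014,0.002', '0.608,-0.030,0.006', '0.608,-0.076,-0.001', '0.606,-0.165,0.003']
176 ['0.602,0.223,0.001', '0.601,0.148,-0.002', '0.599,0.074,0.001', '0.598,0.014,-0.003', '0.597,-0.030,0.001', '0.596,-0.075,0.001', '0.594,-0.166,-0.002']
180 ['0.591,0.224,-0.003', '0.588,0.148,0.004', '0.587,0.074,0.002', '0.586,0.015,-0.001', '0.585,-0.030,-0.000', '0.584,-0.075,-0.001', '0.582,-0.165,-0.001']
```

View pics/c1.png

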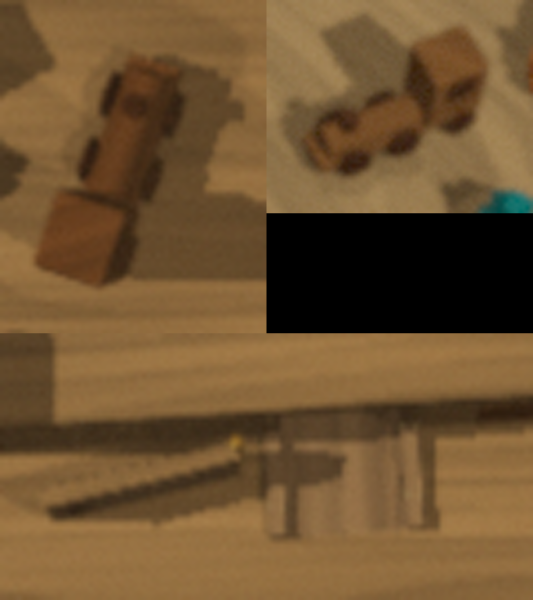

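Confirmed: this is the unpainted brown engine, with its cab at lower-left of the crop and its chimney and wheels toward the shelf. The lower crop shows the sill between its curbs, with outer edges about (267..422, 530). Next I'll fit the mouth frame and the engine yaw.

```bash
python3 - <<'E'
from h import *
for n in('top','scene'):
    P=np.load(f'pics/P_{n}.npy'); X,Y,Z=P[...,0],P[...,1],P[...,2]
    # tier front edge: min x of tier-top points per y bin
    m=(abs(Z-.084)<.008)&(X>.6)&(X<.75)
    pts=[]
    for y in np.arange(-.16,.21,.01):
        if .06<y<.0: continue
        k=m&(abs(Y-y)<.005)
        if k.sum()>5: pts.append((y,np.percentile(X[k],1)))
    pts=np.array(pts); 
    for _ in range(3):
        c=np.polyfit(pts[:,0],pts[:,1],1); r=pts[:,1]-np.polyval(c,pts[:,0]); pts=pts[abs(r)<.005]
    print(n,'edge x=%.4f + %.4f y, yaw %.2f'%(c[1],c[0],np.degrees(-np.arctan(c[0]))),len(pts),r.std())
    # engine: boiler + cab axis
    e=(np.hypot(X-.447,Y-.249)<.10)&(Z>.03)&(Z<.06); b=P[e&(np.hypot(X-.408,Y-.264)>.04)][:,:2]
    print('boiler mean',b.mean(0),'axis',np.degrees(np.arctan2(*( b.mean(0)-[.4077,.2643])[::-1])), cv2.minAreaRect((b*1000).astype(np.float32)))
print(robot.read_tcp_rot())
# ortho of sill at z=.01 top, and scene, 1px = .5mm ; x up, y left
out=[]
for n in('top','scene'):
    xs=np.arange(.72,.57,-.0005); ys=np.arange(.14,-.06,-.0005)
    g=np.stack(np.meshgrid(xs,ys,indexing='ij'),-1); p=np.c_[g.reshape(-1,2),np.full(g.size//2,.005)]
    uv=proj(n,p).astype(np.float32).reshape(len(xs),len(ys),2)
    im=np.load(f'pics/{n}0.npz')['im'][:,:,::-1]
    o=cv2.remap(im,uv[...,0],uv[...,1],cv2.INTER_CUBIC); 
    out.append(cv2.convertScaleAbs(o,alpha=1.6))
cv2.imwrite('pics/o1.png',np.hstack(out))
E
```

```text
top edge x=0.6718 + -0.0377 y, yaw 2.16 37 0.0009750593746889822
boiler mean [0.47697449 0.23744318] axis -21.19066399958355 ((477.62591552734375, 238.23553466796875), (49.569007873535156, 73.14568328857422), 69.5736083984375)
scene edge x=0.6767 + -0.0467 y, yaw 2.68 37 0.0011370846866640646
boiler mean [0.48162953 0.24247357] axis -16.448335383532275 ((479.4331970214844, 239.444091796875), (52.328643798828125, 76.92362213134766), 73.00643157958984)
[[ 9.59412026e-01 -2.82007987e-01 -2.46344707e-04]
 [-2.82008042e-01 -9.59410950e-01 -1.44701116e-03]
 [ 1.71722894e-04  1.45775109e-03 -9.99998923e-01]]
```

View pics/o1.png

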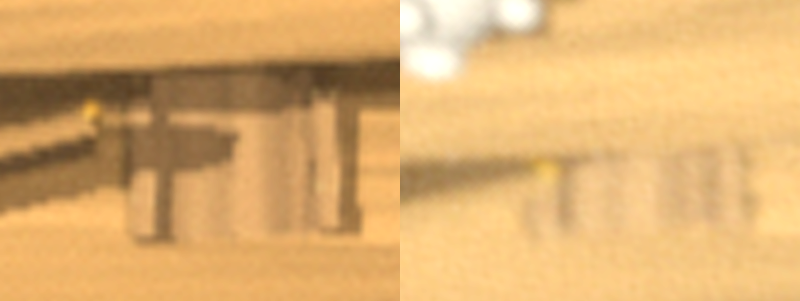

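Fits:
- **Mouth:** about (0.673, 0.025), yaw 2.4°. The two views agree within about 5 mm.
- **Engine:** cab at (0.408, 0.264), yaw about -19°.

Now the grasp.

```bash
cat >> h.py <<'E'
def R(yaw):
    a=np.radians(yaw); y=np.array([np.sin(a),-np.cos(a),0]); z=np.array([0,0,-1.]); return np.c_[np.cross(y,z),y,z]
E
python3 - <<'E'
from h import *
P=np.load('pics/P_top.npy'); a=np.radians(-19); d=P-[.4077,.2643,0]
lx=d[...,0]*np.cos(a)+d[...,1]*np.sin(a); ly=-d[...,0]*np.sin(a)+d[...,1]*np.cos(a)
print('near fingers:',((abs(lx)<.02)&(abs(ly)>.032)&(abs(ly)<.07)&(P[...,2]>.02)).sum())
p=[.4077,.2643]; r=R(-19)
print(robot.ik(p+[.14],r),robot.ik([.54,.02,.14],R(2.4)),robot.ik([.648,.025,.045],R(2.4)))
robot.goto(p+[.14],r); robot.move_gripper(.82)
robot.servo_line(p+[.045],speed=.1); print(robot.read_force(),robot.read_t())
robot.move_gripper(0); print('w',robot.read_grip_width(),robot.read_force(),robot.read_position(),robot.read_t())
E
```

```text
near fingers: 0
[ 56.20469265   7.1760316  -29.61460855   0.         -53.20935985
  14.79530735] [ 22.91097537  12.22654793 -23.19751463   0.         -54.57593744
  69.48902463] [ 19.41296254  27.2379381  -14.8354016    0.         -47.92666029
  72.98703746]
[ 0.31768786 -0.38799002  0.29312383] 3.3917
w 0.5243386232063285 [-0.86750334 -1.0716384   2.69902427] [0.40769711 0.26431275 0.04517913] 3.9417
```

Width is 46.1 mm, so it is held across the cab. I'll lift it, carry it in front of the sill, and look before lowering.

```bash
python3 - <<'E'
from h import *
robot.servo_line([.4077,.2643,.11],speed=.12); print('w',robot.read_grip_width(),robot.read_force())
a=np.radians(2.4); m=np.array([.673,.025]); u=np.array([np.cos(a),np.sin(a)])
p=m-.14*u
robot.goto([*p,.11],R(2.4)); robot.servo_line([*p,.057],speed=.1)
print(p,robot.read_position(),robot.read_grip_width(),robot.read_force(),robot.read_t())
A,_=snap('scene','scene1.png'); B,_=snap('top','top1.png')
a=cv2.resize(A[140:290,170:370,::-1],(800,600)); b=cv2.resize(B[110:260,170:370,::-1],(800,600))
cv2.imwrite('pics/v1.png',cv2.resize(np.vstack([a,b]),(400,600),interpolation=cv2.INTER_AREA))
E
```

```text
w 0.5218223618582789 [ 0.68796703 -0.04792201 -1.26893528]
[0.5331228  0.01913741] [0.53345973 0.01958834 0.05734244] 0.5242249888577971 [-0.27350395  0.663713   -2.30717077] 6.3833
```

View pics/v1.png

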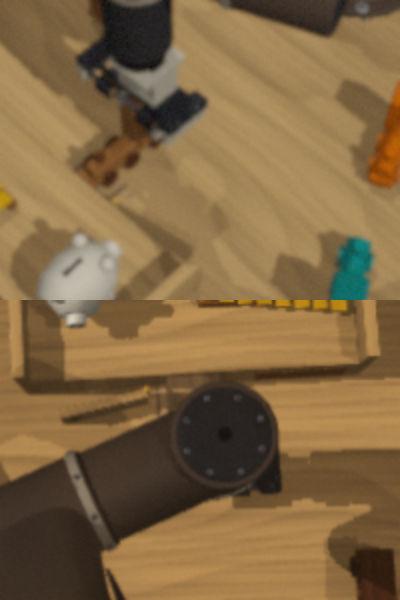

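The scene view shows the engine level in the jaws with its nose over the sill; the top view is hidden by the arm. I'll lower it to contact, then slide it in under force watch.

```bash
python3 - <<'E'
from h import *
a=np.radians(2.4); m=np.array([.673,.025]); u=np.array([np.cos(a),np.sin(a)])
p=m-.14*u; f0=np.array(robot.read_force())
robot.servo_line([*p,.0475],speed=.06)
z=.0475
while z>.0435:
    z-=.0005; robot.servo_line([*p,z],speed=.02); f=np.array(robot.read_force())-f0
    if f[2]>2.5: break
print('down',z,f,robot.read_t())
# nose lateral check in scene
im,d=snap('scene'); P=cloud('scene',d); q=P-[*m,0]
lx=q[...,0]*u[0]+q[...,1]*u[1]; ly=-q[...,0]*u[1]+q[...,1]*u[0]
k=(P[...,2]>.028)&(P[...,2]<.062)&(lx>-.105)&(lx<-.012)&(abs(ly)<.045)
print('nose lat',np.median(ly[k]),ly[k].min(),ly[k].max(),'lx max',lx[k].max(),k.sum())
s=-.14
robot.servo_line([*(m-.045*u),z],speed=.07); f1=np.array(robot.read_force())-f0
print('slid',f1,robot.read_ft_torque(),robot.read_position(),robot.read_grip_width(),robot.read_t())
E
```

```text
down 0.045 [-0.51376063 -1.51631959  2.97598018] 8.0417
nose lat 0.005991416122201552 -0.02333266800735094 0.0279258738105082 lx max -0.022405425710607947 275
slid [-3.11594248 -0.97099334  8.23916345] [-0.20961785  1.3292792   0.08165912] [0.62903564 0.02297995 0.0452201 ] 0.5238840761729372 9.6
```

```bash
python3 - <<'E'
from h import *
a=np.radians(2.4); m=np.array([.673,.025]); u=np.array([np.cos(a),np.sin(a)])
z=.0452; s=-.045; base=None; L=[]
while s<-.012:
    s+=.001; robot.servo_line([*(m+s*u),z],speed=.03); f=np.array(robot.read_force()); ax=f[:2]@u
    L.append((round(s,3),round(float(ax),1),round(float(f[2]),1)))
    if ax<-11: break
print(L,f,(np.array(robot.read_position())[:2]-m)@u,robot.read_grip_width(),robot.read_t())
A,_=snap('scene','scene2.png'); B,_=snap('top','top2.png')
a=cv2.resize(A[150:270,170:330,::-1],(800,600)); cv2.imwrite('pics/v2.png',a)
E
```

```text
[(-0.044, -0.7, 2.5), (-0.043, -2.1, 3.7), (-0.042, -3.8, 5.5), (-0.041, -3.6, 5.5), (-0.04, -3.3, 5.5), (-0.039, -3.7, 4.9), (-0.038, -4.3, 4.2), (-0.037, -3.8, 5.3), (-0.036, -4.4, 5.3), (-0.035, -3.9, 4.7), (-0.034, -3.5, 4.6), (-0.033, -4.3, 6.4), (-0.032, -2.7, 4.8), (-0.031, -3.6, 5.3), (-0.03, -3.2, 4.7), (-0.029, -3.6, 5.8), (-0.028, -3.7, 5.6), (-0.027, -3.0, 4.7), (-0.026, -4.3, 5.4), (-0.025, -4.5, 5.6), (-0.024, -8.8, 9.2), (-0.023, -11.5, 11.2)] [-11.60314874   1.58788597  11.19086624] -0.02529279151546619 0.5238949874744834 15.1
```

View pics/v2.png

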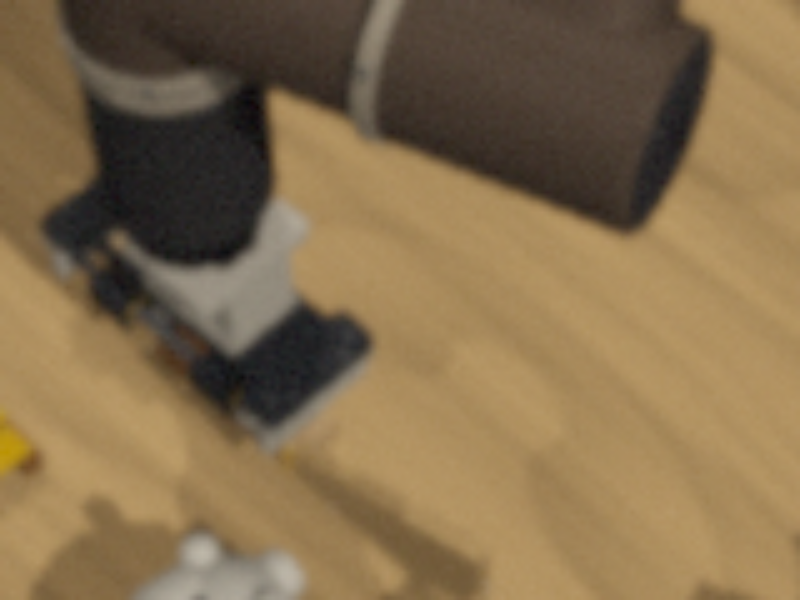

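The cab stopped at 25.3 mm before the mouth point, matching the stated 25 mm home. The force step is clean and there is no side load. Releasing with a limited opening because of the door, then rising straight up and checking.

```bash
python3 - <<'E'
from h import *
robot.move_gripper(.70); print('w',robot.read_grip_width(),robot.read_force())
p=np.array(robot.read_position()); robot.servo_line([p[0],p[1],.15],speed=.12); print(robot.read_force(),robot.read_t())
robot.goto([.42,-.12,.24],R(2.4)); print(robot.read_t())
a=np.radians(2.4); m=np.array([.673,.025])
for n in('top','scene'):
    im,d=snap(n,n+'3.png'); P=cloud(n,d); Z=P[...,2]
    k=(np.hypot(P[...,0]-.648,P[...,1]-.024)<.05)&(Z>.0865)&(P[...,0]<.69)
    k=cv2.morphologyEx(k.astype(np.uint8),cv2.MORPH_OPEN,np.ones((3,3)))>0
    print(n,k.sum(),P[k].mean(0),cv2.minAreaRect((P[k][:,:2]*1000).astype(np.float32)))
    Y,X,Z=P[...,1],P[...,0],Z
    pts=np.array([(y,np.percentile(X[q],1)) for y in np.r_[-.16:-.01:.01,.06:.21:.01] if (q:=(abs(Z-.084)<.008)&(X>.6)&(X<.75)&(abs(Y-y)<.005)).sum()>5]); print(np.polyfit(*pts.T,1))
    c=P[k]; A=np.polyfit(c[:,0]-c[:,0].mean(),c[:,2],1); print('pitch slope',A[0])
A=np.load('pics/scene3.npz')['im'];B=np.load('pics/top3.npz')['im']
cv2.imwrite('pics/v3.png',np.vstack([cv2.resize(A[180:300,120:320,::-1],(500,300)),cv2.resize(B[70:190,150:350,::-1],(500,300))]))
E
```

```text
w 0.7019778087197901 [ 0.38301796  0.20071276 -0.57079162]
[-0.36822005  0.74276866  0.70370538] 16.7667
17.8667
top 276 [0.64561631 0.02354926 0.09201659] ((646.2256469726562, 23.043115615844727), (44.70918655395508, 48.26921463012695), 89.62576293945312)
[-0.03727796  0.67180239]
pitch slope -0.004113544547210622
scene 229 [0.65090704 0.02703322 0.09179612] ((650.672119140625, 25.798032760620117), (48.498695373535156, 51.27143859863281), 88.02706909179688)
[-0.04510259  0.67645057]
pitch slope 0.007354043306660398
```

View pics/v3.png

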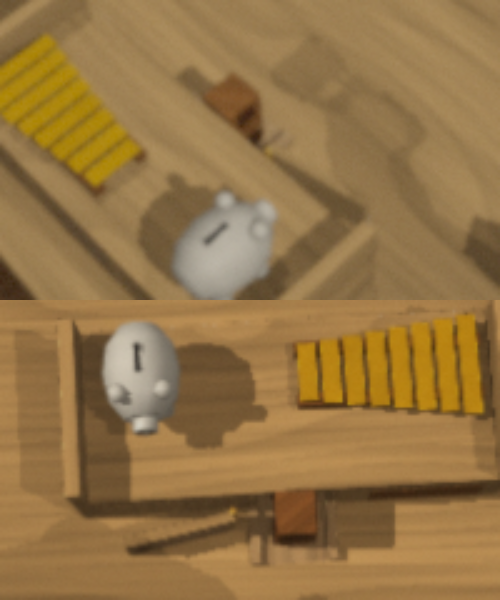

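The cab stands upright against the tier edge on the sill, with both views giving 24.4–25.0 mm. The piggy is untouched. Last step is a check that the bystanders haven't moved, then hand-in.

```bash
python3 - <<'E'
from h import *
a=np.load('pics/scene0.npz')['im'].astype(int);b=np.load('pics/scene3.npz')['im'].astype(int)
D=abs(a-b).mean(2)
for n,x,y in(('piggy',328,437),('carriage',360,210),('orange',576,322),('turq',538,440)):
    x,y=int(x*.64),int(y*.64); print(n,D[y-18:y+18,x-18:x+18].mean())
robot.job_done(); print(robot.read_t())
E
```

```text
piggy 4.864969135802469
carriage 5.0943930041152266
orange 9.877057613168725
turq 7.146347736625514
the job is handed in; nothing more can be done
the job is handed in; nothing more can be done
```

The engine is parked nose first in the compartment with its cab front against the tier edge. I let go of it, moved the arm clear and handed the job in at about 18 s of the 38 s allowed.

I gripped it by the cab (46.1 mm, the cab's width), set it on the sill in front of the mouth and slid it in until the force rose to about 11.5 N.

**What the last checks showed:**
- **Position:** the gripper stopped 25.3 mm before my estimate of the mouth, against the stated 25 mm. After release the cameras put the cab's middle 25.0 mm (top) and 24.4 mm (scene) from the edge.
- **Upright:** the cab top measures 92 mm high and level in both views.
- **Straightness:** the box fits put the cab at -0.4° (top) and -2.0° (scene), against 2.1–2.7° for the shelf edge. That is 3–5° apart. I put it down to noisy outlines, because the jaws held the cab square at 2.4° until release, but I did not measure it more finely.
- **Camera disagreement:** the two views differ by about 5 mm in absolute position, so I relied on the contact force to find the stop.
- **Bystanders:** the piggy bank and carriage areas look the same before and after (mean difference about 5 grey levels). The orange and turquoise look-alike areas differ more (10 and 7). I think that is the arm's shadow moving, as the arm did not go down near them after the pick-up, but I did not check further.

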